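# Unclamp the tested module and tray it

## Robot

A 6-joint arm with a two-finger parallel gripper is mounted at the origin on the work surface. World frame = base frame: x ahead of the robot, y to its left, z up, the work surface at z = 0. Lengths are in m, angles in rad, forces in N, time in s.
With the tool pointing down it reaches from about 0.25 to 0.725 m from the base axis. Payload 9.7 kg.
Tool frame: the origin (TCP) lies midway between the tips of the shut fingers; the grasp point (between the pads) lies 19 mm behind it; z points along the fingers, y is the line along which they close (so a half turn about z gives the same grasp; the last joint's range is limited). The gripper opens to 85 mm and grips with 20 to 120 N. Pads are 22 mm wide; open, the fingers measure 114 mm over their backs; the gripper's body (76 mm by 85 mm) begins 54 mm behind the grasp point. The pads swing forward as they close: fully open they stand 13 mm farther back than shut.
Start: joints at [-1.266, 0.087, 0.176, 1.66, 0, 1.571], TCP at [0.165, -0.525, 0.231] pointing down, gripper open.
Joint ranges: [-3.13, 3.13], [-0.85, 1.81], [-1.15, 1.24], [-2.2, 2.28], [-1.44, 1.52], [-3.14, 3.14]. Speed limits (rad/s): [2.22, 2.22, 2.57, 3.14, 3.14, 3.14].

## Interface

Orientations are given as a unit quaternion [w, x, y, z].
In Python, from bench import * gives the robot as it stands. The module is installed in compiled form; this text tells all that it offers.
- The arm moves only by the tool step_arm, never from a script. Its argument "series" is a list of rows, each an object of numbers: "dx", "dy", "dz": the shift along the tool's x, y, z in mm; "rx", "ry", "rz": the turn, a rotation vector about the tool's x, y, z in rad; "gripper": the closure in counts, from 0 (fully open) to 255 (shut). A call has exactly 10 rows; each row shifts and turns the commanded pose from where the row before left it, along the tool's axes as they then stand; what a row does not reach is not made up. A row lasts 1/12 s, in which the tool goes at most 41.7 mm and 7.16 degrees, less where a joint would pass 70% of its speed; a pose out of reach is approached as far as the arm can. A call with a gripper value outside its range is refused whole. The fingers move at their own pace and stop on an object; "force" is the grip in N (left out, the last holds). Time passes only in rows, so rows that do not move let the fingers close, or fill a call up. It gives the time, the measured TCP pose, the force, the opening and the grip force at its end, in the units of the state.
- state(): the state, without advancing time (a new reading comes with each control period).
- grab_frame(name): name is "scene" or "top"; returns the picture (420x560x3 uint8, red, green, blue); there is no depth.
- get_calibration(name): a dict with "vfov" (degrees; the focal length in pixels is half the picture's height over the tangent of half this angle, whatever the lens; pixels are square), "cx", "cy" (the principal point, pixels), "origin" and "attitude" of the camera in the world. Camera axes: x right, y down, z forward; pixel columns grow to the right and rows downward; lengths in m; the calibration is good to about 2 mm. A picture is of the moment at which its call begins. get_calibration takes no time and is no camera call.
- finish_job(): hands the job in; it is judged then, once.
The state is a dict: "time": time; "qpos": joint angles; "joint_velocities": joint speeds; "effort": joint torques, N m; "tool_pos": TCP position; "ee_rot": TCP orientation; "force": force on the tool from outside, world axes, zero at the start; "wrist_torque": the same for the moment, N m; "finger_gap": finger opening in m; "finger_force": force on a finger pad.
Only numpy, scipy, OpenCV 4.12 (cv2) and the standard library are available. Lean on these libraries where they do the work, as an engineer would, in place of code of your own. Each camera call takes 0.05 s, during which the arm holds its last target. There are 200 camera calls.

## Task

The test on the orange fixture has finished: push the sliding jaw with the red handle fully open and leave it open. Then ease the circuit module out from under the fixed jaw's lip without forcing it, lift it out, and set it down upright and flat on the floor of the blue tray without dropping it. Leave both trays and the other things on the bench where they are.

Things in the scene. Friction and masses are not known exactly. Their poses are not given: they have to be found in the camera images.
- fixture: Test fixture, fixed to the bench: orange box 250 x 150 x 50 mm. Origin: centre of its underside; x along the jaw's slide, from fixed jaw to end block; z up. The module lies on its top (z = 50 mm) between the fixed and sliding jaws, its sides guided by grey rails 5 mm high, inner faces at y = +-36 mm. Dark end block, 18 mm high, at x = 90 to 108 mm.
- fixed_lip (a point): Middle of the inner edge of the fixed steel jaw's lip, at fixture x = -78.5 mm, y = 0, top 12.5 mm above the orange box; 70 mm wide in y, underside 7.5 mm above the box. It overlaps the module's end by about 7 mm; the jaw's face is at x = -86 mm. Axes as the fixture's.
- jaw (a joint): Slide of the aluminium sliding jaw along fixture +x, in m: 0 closed, 0.035 fully open; stiff (about 5 N), stays where left. At 0 its face is at fixture x = 0 (1 mm from the module), its lip reaching over the module to x = -9 mm; jaw 45 mm long, 66 mm wide, top 12.5 mm above the orange box.
- jaw_handle (a point): Middle of the red part of the sliding jaw's upright round handle (diameter 22 mm, red part 50 mm tall, its top 25 mm above this point); fixture x = 30 mm + joint value, 95 mm above the bench. Axes as the fixture's.
- module: Tested module, 0.2 kg: green board 84 (x) x 60 (y) x 5 mm, on its middle a finned black housing (grip it) 44 (x) x 40 (y) mm, top 31 mm above the board's underside. Origin: centre of that underside; z up. Starts at fixture x = -43 mm, y = 0 (within 3 mm), parallel to it. With the jaw open, slide it 8 to 25 mm towards the sliding jaw to clear both lips, then lift.
- blue_tray: Blue tray for passed modules, loose, 0.6 kg: open box 150 (x) x 130 (y) x 18 mm outside, walls and floor 4 mm thick. Origin: centre of its underside; z up. It may change places with the red tray.
- red_tray: Red tray for failed modules, same size as the blue tray, loose; leave alone.
- failed_module: A second module like the first, lying in the red tray; leave alone.
- multimeter: Yellow hand multimeter lying on its back, 150 x 80 x 35 mm (dial to 41 mm), origin at the centre of its underside; leave alone.
- bottle: White plastic bottle with a blue cap, 56 mm in diameter, 130 mm tall, origin at the centre of its underside; leave alone.
- screwdriver: Screwdriver lying on the bench, about 200 mm long; leave alone.
Mind the look-alikes: they are no part of the job. Leave any purple or yellow look-alike of the module alone.

How it is judged:
By the outcome, as a careful person would: the job done as asked, in the order asked, and still so for the second after the job is handed in, with the robot touching nothing.
It also fails if it takes over 51 s, if anything falls off the work surface, if the arm or the gripper's body presses on something with over 40 N, if the wrist force passes 120 N, or if a joint passes its speed limit or range.

## Working session

There is one attempt and no reset: what is moved stays moved. The work goes in short steps, Python scripts to look and compute and a tool call to move; the robot and the scene stay as the last step left them, time stands still between calls to the robot, and variables do not carry over. Pictures are saved under pics/ and viewed, at most 10 in all, crops included, and the job is handed in when it is done.

Besides the shell and the picture viewer there is one more tool, called after "Request:" as name(argument=value, ...) on one line, values as JSON. step_arm: Moves the arm, as the interface text tells. Its arguments: {"type":"object","properties":{"series":{"type":"array"},"force":{"type":"number"}},"required":["series"]}

```bash
mkdir -p pics; python3 - <<'E'
from bench import *
import cv2
for n in ("scene","top"):
    f=grab_frame(n); cv2.imwrite(f"pics/{n}0.png",cv2.resize(f[:,:,::-1],(784,588),interpolation=cv2.INTER_CUBIC)); print(n,get_calibration(n))
print(state())
E
```

```text
scene {'vfov': 57.759958861931395, 'cx': 280.99652379290757, 'cy': 216.7095819146114, 'origin': array([1.28902771, 0.22810933, 0.80820208]), 'attitude': array([-0.22573065,  0.53146839,  0.75473812, -0.31137983])}
top {'vfov': 46.48988136351723, 'cx': 284.72480907634423, 'cy': 204.58753634526596, 'origin': array([ 4.80750815e-01, -4.07220990e-04,  1.39230418e+00]), 'attitude': array([-0.02311133,  0.70691403, -0.7062788 ,  0.03014417])}
{'time': 0.1, 'qpos': array([-1.26599279e+00,  8.74308373e-02,  1.75204782e-01,  1.65977705e+00,
       -5.07524281e-05,  1.57084462e+00]), 'joint_velocities': array([ 0.00170304, -0.00136453,  0.00216158, -0.00162345,  0.00031997,
        0.00182795]), 'effort': array([-1.30041484e-03, -5.21558905e+01,  4.65655839e+01,  1.60532672e-02,
       -2.06404741e-05, -1.32389187e-05]), 'tool_pos': array([ 0.16498528, -0.52446475,  0.23063538]), 'ee_rot': array([-5.92541573e-04,  9.88412794e-01,  1.51788616e-01, -1.16698612e-04]), 'force': array([-0.28907149, -0.09335134, -0.43350078]), 'wrist_torque': array([-0.02704804,  0.0016084 ,  0.00315096]), 'finger_force': 0.0, 'finger_gap': 0.08537921823100067}
```

View pics/top0.png

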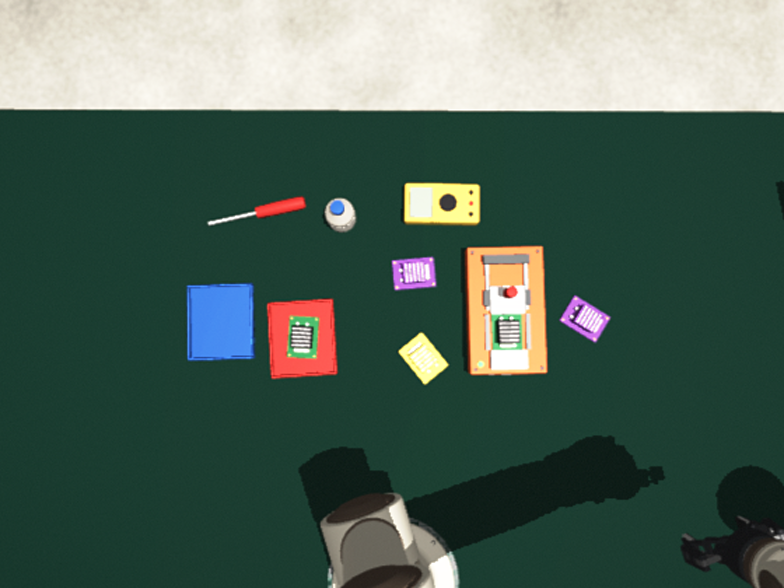

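View pics/scene0.png

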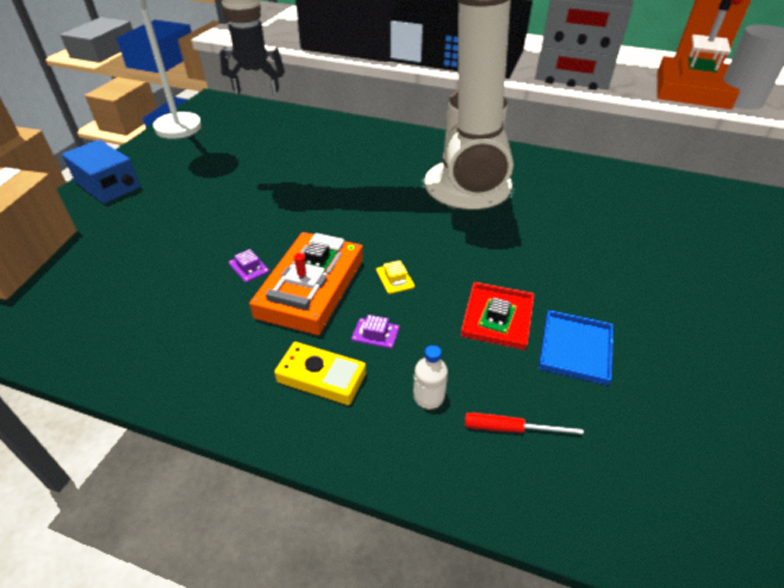

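The top view (784 px wide, 1.4x) shows the fixture at about (507,310) with its slide pointing up (+x world) and the fixed jaw nearest the robot. The blue tray is at (221,322), empty, and the red tray at (302,338). The scene view agrees. I'll crop in closer for the corners.

```bash
cat > h.py <<'E'
import numpy as np, cv2
from bench import *
from scipy.spatial.transform import Rotation as R
def cam(n):
    c=get_calibration(n); q=c["attitude"]; f=210/np.tan(np.radians(c["vfov"]/2))
    return np.array(c["origin"]),R.from_quat([q[1],q[2],q[3],q[0]]).as_matrix(),f,c["cx"],c["cy"]
def back(n,u,v,z):
    o,M,f,cx,cy=cam(n); d=M@np.array([(u-cx)/f,(v-cy)/f,1]); return (o+d*(z-o[2])/d[2])[:2]
def proj(n,p):
    o,M,f,cx,cy=cam(n); c=M.T@(np.array(p)-o); return f*c[0]/c[2]+cx,f*c[1]/c[2]+cy
def crop(n,img,u,v,w,h,k):
    return cv2.resize(img[v:v+h,u:u+w,::-1],None,fx=k,fy=k,interpolation=cv2.INTER_CUBIC)
E
python3 - <<'E'
from h import *
f=grab_frame("top")
a=crop("top",f,325,170,75,105,5); b=crop("top",f,125,190,75,105,5)
cv2.imwrite("pics/c1.png",np.hstack([a,b]))
print(back("top",507/1.4,310/1.4,.05),back("top",221/1.4,322/1.4,.018))
E
```

```text
[ 0.53588724 -0.22672737] [0.51265456 0.34125835]
```

View pics/c1.png

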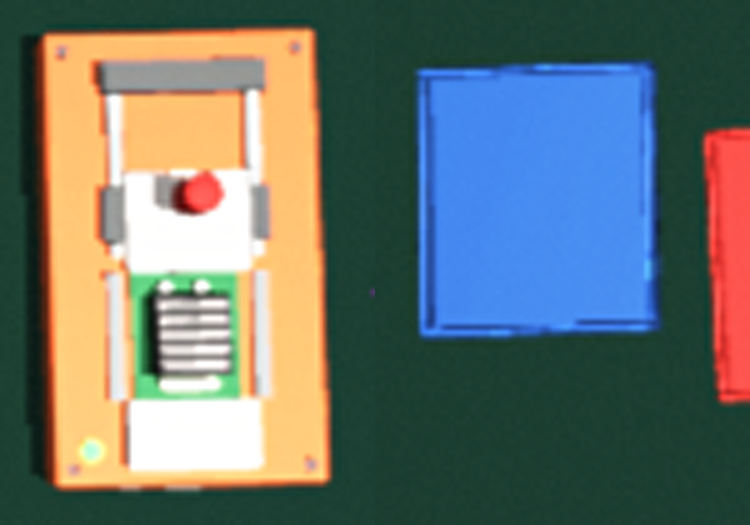

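```bash
cat > fit.py <<'E'
from h import *
from scipy.optimize import least_squares
def fit(px,loc,off):
    px=np.array([(off[0]+a/5-.4,off[1]+b/5-.4) for a,b in px])
    def r(p):
        c,s=np.cos(p[2]),np.sin(p[2])
        return np.ravel([np.array(proj("top",(p[0]+c*x-s*y,p[1]+s*x+c*y,z)))-q for (x,y,z),q in zip(loc,px)])
    s=least_squares(r,[.53,0,0],x_scale=[.1,.1,.1]); print(np.round(s.x,4),"res",np.round(s.fun,2)); return s.x
E
python3 - <<'E'
from fit import *
k=lambda a,b,z:[(a,b,z),(a,-b,z),(-a,-b,z),(-a,b,z)]
F=fit([(46,35),(314,30),(329,481),(60,486)],k(.125,.075,.05),(325,170))
B=fit([(420-375,70),(652-375,64),(657-375,328),(422-375,335)],k(.075,.065,.018),(125,190))
def w(x,y,z): c,s=np.cos(F[2]),np.sin(F[2]); return np.array([F[0]+c*x-s*y,F[1]+s*x+c*y,z])
for n,p in dict(handle=(.03,0,.12),lip=(-.0785,0,.0625),mod=(-.043,0,.081),jawface=(-.009,0,.0625)).items():
    q=proj("top",w(*p)); print(n,w(*p),"crop px",(q[0]-325+.4)*5,(q[1]-170+.4)*5)
m=back("top",325+ (194)/5-.4,170+(335)/5-.4,.081); print("mod centre",m)
E
```

```text
[ 0.5374 -0.2265  0.0204] res [-0.21 -0.33  0.23 -0.32  0.49  0.25 -0.5   0.38]
[0.5145 0.3432 0.0315] res [ 0.07 -0.25  0.02 -0.44 -0.18  0.3   0.09  0.37]
handle [ 0.56739878 -0.22589798  0.12      ] crop px 207.92950519701049 193.37234963906195
lip [ 0.45892144 -0.22811518  0.0625    ] crop px 195.75026823028492 399.9960338342937
mod [ 0.49441402 -0.22738974  0.081     ] crop px 199.53359829037976 334.104469358537
jawface [ 0.52840692 -0.22669495  0.0625    ] crop px 191.66282325289342 271.93110180913004
mod centre [ 0.49393298 -0.22441207]
```

Request:
step_arm(series=[{"rz":0.095},{"rz":0.095},{"rz":0.095},{"dx":28,"dy":-20},{"dx":28,"dy":-20},{"dx":28,"dy":-20},{"dx":28,"dy":-20},{"dx":28,"dy":-20},{"dx":28,"dy":-20},{"dx":28,"dy":-20}], force=40)

```text
invalid input
```

Request:
step_arm(series=[{"dx":30,"dy":-21},{"dx":30,"dy":-21},{"dx":30,"dy":-21},{"dx":30,"dy":-21},{"dx":30,"dy":-21},{"dx":30,"dy":-21},{"dx":30,"dy":-21},{"dz":20},{"dz":0},{"dz":0}])

```text
invalid input
```

Request:
step_arm(series=[{"dx":0,"dy":0,"dz":0,"rx":0,"ry":0,"rz":0.095,"gripper":0},{"dx":0,"dy":0,"dz":0,"rx":0,"ry":0,"rz":0.095,"gripper":0},{"dx":0,"dy":0,"dz":0,"rx":0,"ry":0,"rz":0.095,"gripper":0},{"dx":28,"dy":-20,"dz":0,"rx":0,"ry":0,"rz":0,"gripper":0},{"dx":28,"dy":-20,"dz":0,"rx":0,"ry":0,"rz":0,"gripper":0},{"dx":28,"dy":-20,"dz":0,"rx":0,"ry":0,"rz":0,"gripper":0},{"dx":28,"dy":-20,"dz":0,"rx":0,"ry":0,"rz":0,"gripper":0},{"dx":28,"dy":-20,"dz":0,"rx":0,"ry":0,"rz":0,"gripper":0},{"dx":28,"dy":-20,"dz":0,"rx":0,"ry":0,"rz":0,"gripper":0},{"dx":28,"dy":-20,"dz":0,"rx":0,"ry":0,"rz":0,"gripper":0}], force=40)

```text
time: 0.98
tool_pos: [0.3593, -0.3795, 0.2312]
ee_rot: [-0.0, 1.0, 0.01, -0.0]
force: [-1.0, -0.2, -0.4]
finger_gap: 0.0855
finger_force: 0.0
```

Request:
step_arm(series=[{"dx":30,"dy":-21,"dz":0,"rx":0,"ry":0,"rz":0,"gripper":0},{"dx":30,"dy":-21,"dz":0,"rx":0,"ry":0,"rz":0,"gripper":0},{"dx":30,"dy":-21,"dz":0,"rx":0,"ry":0,"rz":0,"gripper":0},{"dx":30,"dy":-21,"dz":0,"rx":0,"ry":0,"rz":0,"gripper":0},{"dx":30,"dy":-21,"dz":0,"rx":0,"ry":0,"rz":0,"gripper":0},{"dx":30,"dy":-21,"dz":0,"rx":0,"ry":0,"rz":0,"gripper":0},{"dx":30,"dy":-21,"dz":0,"rx":0,"ry":0,"rz":0,"gripper":0},{"dx":0,"dy":0,"dz":20,"rx":0,"ry":0,"rz":0,"gripper":0},{"dx":0,"dy":0,"dz":20,"rx":0,"ry":0,"rz":0,"gripper":0},{"dx":0,"dy":0,"dz":0,"rx":0,"ry":0,"rz":0,"gripper":0}])

```text
time: 1.82
tool_pos: [0.5646, -0.2285, 0.1867]
ee_rot: [-0.001, 1.0, 0.011, -0.003]
force: [-0.9, 0.8, -0.9]
finger_gap: 0.0854
finger_force: 0.0
```

Request:
step_arm(series=[{"dx":2,"dy":-2,"dz":21,"rx":0,"ry":0,"rz":0,"gripper":0},{"dx":0,"dy":0,"dz":22,"rx":0,"ry":0,"rz":0,"gripper":0},{"dx":0,"dy":0,"dz":22,"rx":0,"ry":0,"rz":0,"gripper":0},{"dx":0,"dy":0,"dz":22,"rx":0,"ry":0,"rz":0,"gripper":0},{"dx":0,"dy":0,"dz":20,"rx":0,"ry":0,"rz":0,"gripper":0},{"dx":0,"dy":0,"dz":0,"rx":0,"ry":0,"rz":0,"gripper":0},{"dx":0,"dy":0,"dz":0,"rx":0,"ry":0,"rz":0,"gripper":130},{"dx":0,"dy":0,"dz":0,"rx":0,"ry":0,"rz":0,"gripper":255},{"dx":0,"dy":0,"dz":0,"rx":0,"ry":0,"rz":0,"gripper":255},{"dx":0,"dy":0,"dz":0,"rx":0,"ry":0,"rz":0,"gripper":255}], force=40)

```text
time: 2.65
tool_pos: [0.5679, -0.228, 0.0861]
ee_rot: [0.0, 1.0, 0.01, 0.001]
force: [0.4, -0.4, -0.8]
finger_gap: 0.0385
finger_force: 0.0
```

Request:
step_arm(series=[{"dx":0,"dy":0,"dz":0,"rx":0,"ry":0,"rz":0,"gripper":255},{"dx":0,"dy":0,"dz":0,"rx":0,"ry":0,"rz":0,"gripper":255},{"dx":0,"dy":0,"dz":0,"rx":0,"ry":0,"rz":0,"gripper":255},{"dx":4,"dy":0,"dz":0,"rx":0,"ry":0,"rz":0,"gripper":255},{"dx":4,"dy":0,"dz":0,"rx":0,"ry":0,"rz":0,"gripper":255},{"dx":4,"dy":0,"dz":0,"rx":0,"ry":0,"rz":0,"gripper":255},{"dx":4,"dy":0,"dz":0,"rx":0,"ry":0,"rz":0,"gripper":255},{"dx":4,"dy":0,"dz":0,"rx":0,"ry":0,"rz":0,"gripper":255},{"dx":0,"dy":0,"dz":0,"rx":0,"ry":0,"rz":0,"gripper":255},{"dx":0,"dy":0,"dz":0,"rx":0,"ry":0,"rz":0,"gripper":255}])

```text
time: 3.48
tool_pos: [0.5882, -0.2221, 0.0866]
ee_rot: [-0.004, 1.0, 0.012, 0.001]
force: [-0.8, 27.2, 13.4]
finger_gap: 0.0206
finger_force: 39.7
```

Request:
step_arm(series=[{"dx":0,"dy":-3,"dz":0,"rx":0,"ry":0,"rz":0,"gripper":255},{"dx":0,"dy":-3,"dz":0,"rx":0,"ry":0,"rz":0,"gripper":255},{"dx":4,"dy":0,"dz":0,"rx":0,"ry":0,"rz":0,"gripper":255},{"dx":4,"dy":0,"dz":0,"rx":0,"ry":0,"rz":0,"gripper":255},{"dx":4,"dy":0,"dz":0,"rx":0,"ry":0,"rz":0,"gripper":255},{"dx":3,"dy":0,"dz":0,"rx":0,"ry":0,"rz":0,"gripper":255},{"dx":2,"dy":0,"dz":0,"rx":0,"ry":0,"rz":0,"gripper":255},{"dx":0,"dy":0,"dz":0,"rx":0,"ry":0,"rz":0,"gripper":255},{"dx":0,"dy":0,"dz":0,"rx":0,"ry":0,"rz":0,"gripper":255},{"dx":0,"dy":0,"dz":0,"rx":0,"ry":0,"rz":0,"gripper":255}])

```text
time: 4.32
tool_pos: [0.6019, -0.2215, 0.0865]
ee_rot: [0.001, 1.0, 0.009, -0.001]
force: [-17.4, -0.5, 14.5]
finger_gap: 0.0207
finger_force: 40.8
```

```bash
python3 - <<'E'
from h import *
s=grab_frame("scene"); t=grab_frame("top")
a=crop("",s,160,140,110,105,5)[:, :]; b=crop("",t,325,170,50,105,5)
cv2.imwrite("pics/c2.png",np.hstack([a,b])); print(state()["force"],state()["tool_pos"])
E
```

```text
[-17.85509026  -0.76202139  14.74511081] [ 0.60195473 -0.22150432  0.0865225 ]
```

View pics/c2.png

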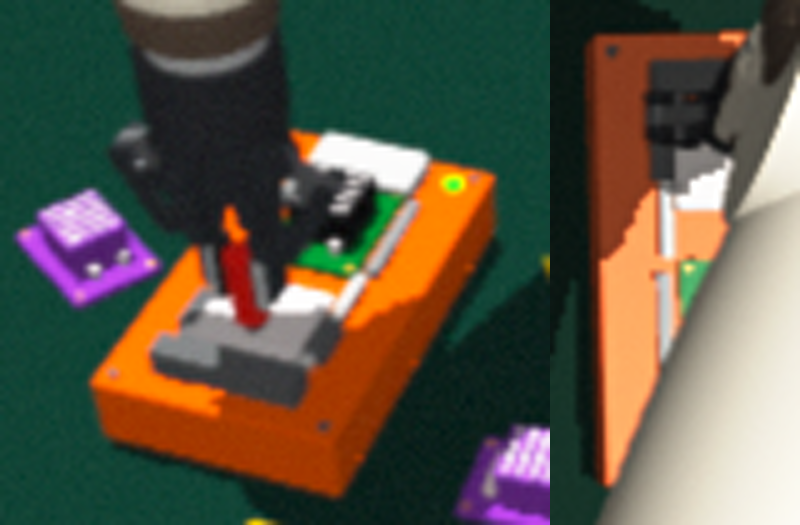

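The jaw is against the end block (17 N against the stop), so the crop shows it fully open. I'll release the handle next.

Request:
step_arm(series=[{"dx":0,"dy":0,"dz":0,"rx":0,"ry":0,"rz":0,"gripper":100},{"dx":0,"dy":0,"dz":0,"rx":0,"ry":0,"rz":0,"gripper":0},{"dx":0,"dy":0,"dz":0,"rx":0,"ry":0,"rz":0,"gripper":0},{"dx":0,"dy":0,"dz":0,"rx":0,"ry":0,"rz":0,"gripper":0},{"dx":0,"dy":0,"dz":-15,"rx":0,"ry":0,"rz":0,"gripper":0},{"dx":0,"dy":0,"dz":-15,"rx":0,"ry":0,"rz":0,"gripper":0},{"dx":0,"dy":0,"dz":-15,"rx":0,"ry":0,"rz":0,"gripper":0},{"dx":0,"dy":0,"dz":-10,"rx":0,"ry":0,"rz":0,"gripper":0},{"dx":0,"dy":0,"dz":0,"rx":0,"ry":0,"rz":0,"gripper":0},{"dx":0,"dy":0,"dz":0,"rx":0,"ry":0,"rz":0,"gripper":0}])

```text
time: 5.25
tool_pos: [0.6045, -0.2209, 0.1394]
ee_rot: [0.0, 1.0, 0.01, 0.0]
force: [-0.9, -0.1, 0.6]
finger_gap: 0.0854
finger_force: 0.0
```

Request:
step_arm(series=[{"dx":-22,"dy":0,"dz":0,"rx":0,"ry":0,"rz":0,"gripper":0},{"dx":-22,"dy":0,"dz":0,"rx":0,"ry":0,"rz":0,"gripper":0},{"dx":-22,"dy":0,"dz":0,"rx":0,"ry":0,"rz":0,"gripper":0},{"dx":-22,"dy":0,"dz":0,"rx":0,"ry":0,"rz":0,"gripper":0},{"dx":-22,"dy":0,"dz":10,"rx":0,"ry":0,"rz":0,"gripper":0},{"dx":0,"dy":0,"dz":20,"rx":0,"ry":0,"rz":0,"gripper":0},{"dx":0,"dy":0,"dz":20,"rx":0,"ry":0,"rz":0,"gripper":0},{"dx":0,"dy":0,"dz":20,"rx":0,"ry":0,"rz":0,"gripper":0},{"dx":0,"dy":0,"dz":10,"rx":0,"ry":0,"rz":0,"gripper":0},{"dx":0,"dy":0,"dz":0,"rx":0,"ry":0,"rz":0,"gripper":0}])

```text
time: 6.08
tool_pos: [0.4924, -0.2223, 0.056]
ee_rot: [-0.001, 1.0, 0.01, -0.002]
force: [0.1, 0.5, -0.7]
finger_gap: 0.0859
finger_force: 0.0
```

```bash
python3 - <<'E'
from h import *
s=grab_frame("scene")
cv2.imwrite("pics/c3.png",crop("",s,160,140,130,105,6)); print(state()["force"],state()["tool_pos"])
E
```

```text
[-0.37152165  0.89005147 -0.0067288 ] [ 0.49325145 -0.22263706  0.05784983]
```

View pics/c3.png

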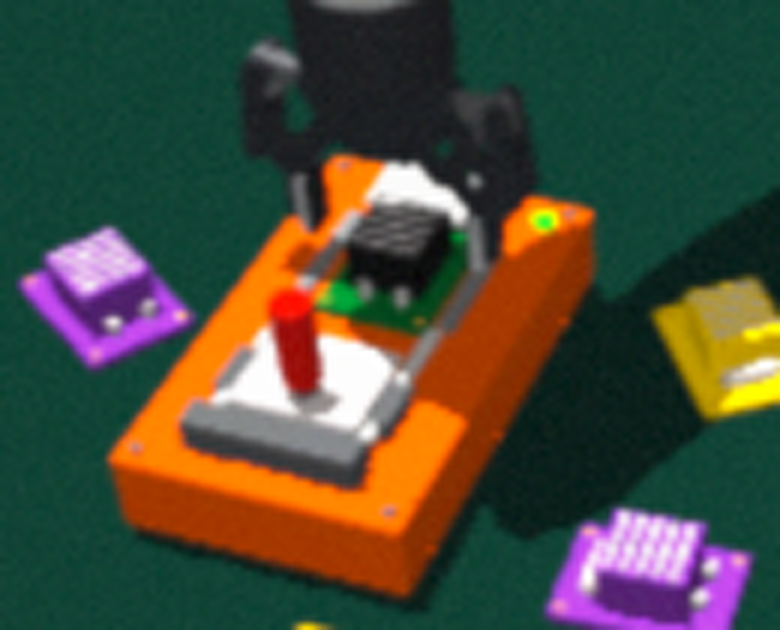

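Jaw open, handle free, and the open fingers straddle the housing (around (400,240) in the crop). I'll close gently.

Request:
step_arm(series=[{"dx":0,"dy":-1,"dz":0,"rx":0,"ry":0,"rz":0,"gripper":60},{"dx":0,"dy":0,"dz":0,"rx":0,"ry":0,"rz":0,"gripper":90},{"dx":0,"dy":0,"dz":0,"rx":0,"ry":0,"rz":0,"gripper":110},{"dx":0,"dy":0,"dz":0,"rx":0,"ry":0,"rz":0,"gripper":125},{"dx":0,"dy":0,"dz":0,"rx":0,"ry":0,"rz":0,"gripper":140},{"dx":0,"dy":0,"dz":0,"rx":0,"ry":0,"rz":0,"gripper":160},{"dx":0,"dy":0,"dz":0,"rx":0,"ry":0,"rz":0,"gripper":180},{"dx":0,"dy":0,"dz":0,"rx":0,"ry":0,"rz":0,"gripper":180},{"dx":0,"dy":0,"dz":0,"rx":0,"ry":0,"rz":0,"gripper":180},{"dx":0,"dy":0,"dz":0,"rx":0,"ry":0,"rz":0,"gripper":180}], force=25)

```text
time: 6.97
tool_pos: [0.4946, -0.2222, 0.0602]
ee_rot: [0.0, 1.0, 0.01, 0.001]
force: [0.6, 2.0, 6.1]
finger_gap: 0.0395
finger_force: 26.6
```

Request:
step_arm(series=[{"dx":0,"dy":0,"dz":-1,"rx":0,"ry":0,"rz":0,"gripper":180},{"dx":1,"dy":0,"dz":0,"rx":0,"ry":0,"rz":0,"gripper":180},{"dx":1,"dy":0,"dz":0,"rx":0,"ry":0,"rz":0,"gripper":180},{"dx":1,"dy":0,"dz":0,"rx":0,"ry":0,"rz":0,"gripper":180},{"dx":1,"dy":0,"dz":0,"rx":0,"ry":0,"rz":0,"gripper":180},{"dx":1,"dy":0,"dz":0,"rx":0,"ry":0,"rz":0,"gripper":180},{"dx":0,"dy":0,"dz":0,"rx":0,"ry":0,"rz":0,"gripper":180},{"dx":0,"dy":0,"dz":0,"rx":0,"ry":0,"rz":0,"gripper":180},{"dx":0,"dy":0,"dz":0,"rx":0,"ry":0,"rz":0,"gripper":180},{"dx":0,"dy":0,"dz":0,"rx":0,"ry":0,"rz":0,"gripper":180}])

```text
time: 7.8
tool_pos: [0.4992, -0.2219, 0.0602]
ee_rot: [-0.0, 1.0, 0.01, 0.0]
force: [0.6, -0.6, -0.9]
finger_gap: 0.0394
finger_force: 25.8
```

Request:
step_arm(series=[{"dx":1.5,"dy":0,"dz":0,"rx":0,"ry":0,"rz":0,"gripper":180},{"dx":1.5,"dy":0,"dz":0,"rx":0,"ry":0,"rz":0,"gripper":180},{"dx":1.5,"dy":0,"dz":0,"rx":0,"ry":0,"rz":0,"gripper":180},{"dx":1.5,"dy":0,"dz":0,"rx":0,"ry":0,"rz":0,"gripper":180},{"dx":1.5,"dy":0,"dz":0,"rx":0,"ry":0,"rz":0,"gripper":180},{"dx":1.5,"dy":0,"dz":0,"rx":0,"ry":0,"rz":0,"gripper":180},{"dx":1.5,"dy":0,"dz":0,"rx":0,"ry":0,"rz":0,"gripper":180},{"dx":0.5,"dy":0,"dz":0,"rx":0,"ry":0,"rz":0,"gripper":180},{"dx":0,"dy":0,"dz":0,"rx":0,"ry":0,"rz":0,"gripper":180},{"dx":0,"dy":0,"dz":0,"rx":0,"ry":0,"rz":0,"gripper":180}], force=35)

```text
time: 8.63
tool_pos: [0.5102, -0.2218, 0.0602]
ee_rot: [-0.0, 1.0, 0.01, 0.0]
force: [-0.6, 0.0, -0.9]
finger_gap: 0.0394
finger_force: 35.5
```

```bash
python3 - <<'E'
from h import *
s=grab_frame("scene")
cv2.imwrite("pics/c4.png",crop("",s,160,140,130,105,6)); print(state()["force"],state()["tool_pos"])
E
```

```text
[-0.04205949 -0.21095012 -1.61312004] [ 0.51017008 -0.22174108  0.06023595]
```

View pics/c4.png

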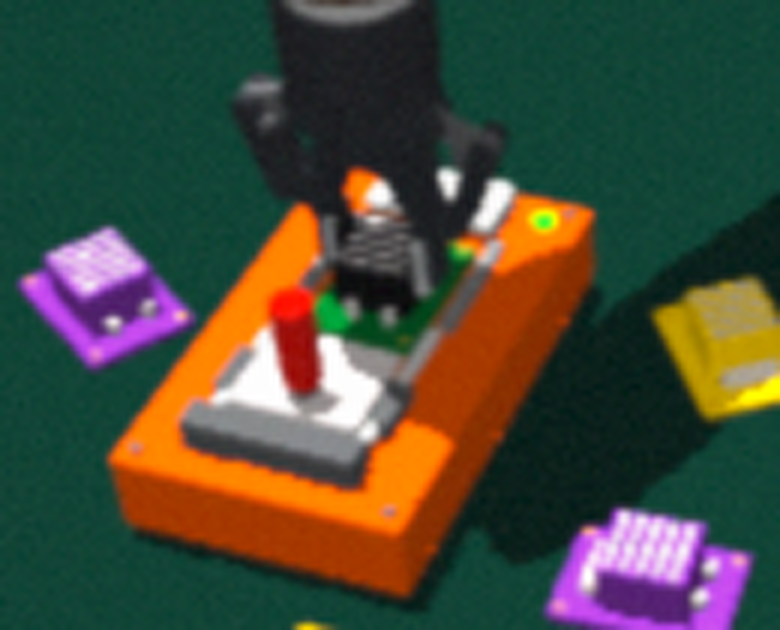

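```bash
python3 - <<'E'
from h import *
F=(.5374,-.223,.0204)
for p in [(.015,.03,.055),(.015,-.03,.055),(-.069,.03,.055),(.026,.033,.0625),(.026,-.033,.0625),(-.0785,.035,.0625)]:
    c,s=np.cos(F[2]),np.sin(F[2]); u,v=proj("scene",(F[0]+c*p[0]-s*p[1],F[1]+s*p[0]+c*p[1],p[2])); print(p,round((u-159.6)*6),round((v-139.6)*6))
E
```

```text
(0.015, 0.03, 0.055) 406 352
(0.015, -0.03, 0.055) 295 325
(-0.069, 0.03, 0.055) 472 249
(0.026, 0.033, 0.0625) 401 356
(0.026, -0.033, 0.0625) 278 327
(-0.0785, 0.035, 0.0625) 488 228
```

Request:
step_arm(series=[{"dx":0,"dy":0,"dz":-2,"rx":0,"ry":0,"rz":0,"gripper":180},{"dx":0,"dy":0,"dz":-4,"rx":0,"ry":0,"rz":0,"gripper":180},{"dx":0,"dy":0,"dz":-6,"rx":0,"ry":0,"rz":0,"gripper":180},{"dx":0,"dy":0,"dz":-10,"rx":0,"ry":0,"rz":0,"gripper":180},{"dx":0,"dy":0,"dz":-12,"rx":0,"ry":0,"rz":0,"gripper":180},{"dx":0,"dy":0,"dz":-15,"rx":0,"ry":0,"rz":0,"gripper":180},{"dx":0,"dy":0,"dz":-15,"rx":0,"ry":0,"rz":0,"gripper":180},{"dx":0,"dy":0,"dz":-12,"rx":0,"ry":0,"rz":0,"gripper":180},{"dx":0,"dy":0,"dz":-8,"rx":0,"ry":0,"rz":0,"gripper":180},{"dx":0,"dy":0,"dz":0,"rx":0,"ry":0,"rz":0,"gripper":180}], force=40)

```text
time: 9.52
tool_pos: [0.511, -0.2221, 0.1468]
ee_rot: [0.001, 1.0, 0.01, 0.002]
force: [-0.3, -0.5, -1.7]
finger_gap: 0.039
finger_force: 41.6
```

Request:
step_arm(series=[{"dx":0,"dy":-10,"dz":0,"rx":0,"ry":0,"rz":0,"gripper":180},{"dx":0,"dy":-20,"dz":0,"rx":0,"ry":0,"rz":0,"gripper":180},{"dx":1,"dy":-30,"dz":0,"rx":0,"ry":0,"rz":0,"gripper":180},{"dx":1,"dy":-33,"dz":0,"rx":0,"ry":0,"rz":0,"gripper":180},{"dx":1,"dy":-33,"dz":0,"rx":0,"ry":0,"rz":0,"gripper":180},{"dx":1,"dy":-33,"dz":0,"rx":0,"ry":0,"rz":0,"gripper":180},{"dx":1,"dy":-33,"dz":0,"rx":0,"ry":0,"rz":0,"gripper":180},{"dx":1,"dy":-33,"dz":0,"rx":0,"ry":0,"rz":0,"gripper":180},{"dx":1,"dy":-33,"dz":0,"rx":0,"ry":0,"rz":0,"gripper":180},{"dx":1,"dy":-33,"dz":0,"rx":0,"ry":0,"rz":0,"gripper":180}])

```text
time: 10.35
tool_pos: [0.5123, 0.0414, 0.1436]
ee_rot: [-0.012, 0.999, 0.034, -0.001]
force: [0.5, 0.2, -1.7]
finger_gap: 0.039
finger_force: 41.6
```

Request:
step_arm(series=[{"dx":1,"dy":-33,"dz":0,"rx":0,"ry":0,"rz":0,"gripper":180},{"dx":1,"dy":-33,"dz":0,"rx":0,"ry":0,"rz":0,"gripper":180},{"dx":1,"dy":-33,"dz":0,"rx":0,"ry":0,"rz":0,"gripper":180},{"dx":1,"dy":-33,"dz":0,"rx":0,"ry":0,"rz":0,"gripper":180},{"dx":1,"dy":-33,"dz":0,"rx":0,"ry":0,"rz":0,"gripper":180},{"dx":1,"dy":-33,"dz":0,"rx":0,"ry":0,"rz":0,"gripper":180},{"dx":1,"dy":-30,"dz":0,"rx":0,"ry":0,"rz":0,"gripper":180},{"dx":1,"dy":-20,"dz":0,"rx":0,"ry":0,"rz":0,"gripper":180},{"dx":0,"dy":-15,"dz":0,"rx":0,"ry":0,"rz":0,"gripper":180},{"dx":0,"dy":0,"dz":0,"rx":0,"ry":0,"rz":0,"gripper":180}])

```text
time: 11.18
tool_pos: [0.5042, 0.1701, 0.1628]
ee_rot: [-0.061, 0.99, 0.13, -0.008]
force: [-0.1, 0.2, -1.3]
finger_gap: 0.0388
finger_force: 41.6
```

```bash
python3 - <<'E'
from h import *
s=state(); print(s["qpos"],s["joint_velocities"],s["tool_pos"]); q=s["ee_rot"]; print(R.from_quat([q[1],q[2],q[3],q[0]]).as_matrix().round(3))
E
```

```text
[ 0.25983603  0.02719077 -0.02309963  1.52145767  0.12241976  3.14059008] [-0.02603667 -0.00209561 -0.0124145  -0.00417424 -0.01818488 -0.00104276] [0.50420848 0.17005317 0.16275253]
[[ 0.966  0.256 -0.032]
 [ 0.258 -0.959  0.118]
 [-0.001 -0.122 -0.993]]
```

```bash
cat > rv.py <<'E'
from h import *
def go(yaw,pos):
    s=state(); q=s["ee_rot"]; C=R.from_quat([q[1],q[2],q[3],q[0]])
    D=R.from_euler("z",yaw)*R.from_euler("x",np.pi)
    print("rotvec",(C.inv()*D).as_rotvec().round(4),"shift mm in final axes",(D.inv().apply(np.array(pos)-s["tool_pos"])*1e3).round(1),"q6",s["qpos"][5])
E
python3 -c "
from rv import *
go(1.602,(.5145,.345,.147))"
```

```text
rotvec [-0.104  -0.0814 -1.3394] shift mm in final axes [174.5  15.7  15.8] q6 3.1405900827658315
```

Request:
step_arm(series=[{"dx":0,"dy":0,"dz":0,"rx":-0.0087,"ry":-0.0068,"rz":-0.1116,"gripper":180},{"dx":0,"dy":0,"dz":0,"rx":-0.0087,"ry":-0.0068,"rz":-0.1116,"gripper":180},{"dx":0,"dy":0,"dz":0,"rx":-0.0087,"ry":-0.0068,"rz":-0.1116,"gripper":180},{"dx":0,"dy":0,"dz":0,"rx":-0.0087,"ry":-0.0068,"rz":-0.1116,"gripper":180},{"dx":0,"dy":0,"dz":0,"rx":-0.0087,"ry":-0.0068,"rz":-0.1116,"gripper":180},{"dx":0,"dy":0,"dz":0,"rx":-0.0087,"ry":-0.0068,"rz":-0.1116,"gripper":180},{"dx":0,"dy":0,"dz":0,"rx":-0.0087,"ry":-0.0068,"rz":-0.1116,"gripper":180},{"dx":0,"dy":0,"dz":0,"rx":-0.0087,"ry":-0.0068,"rz":-0.1116,"gripper":180},{"dx":0,"dy":0,"dz":0,"rx":-0.0087,"ry":-0.0068,"rz":-0.1116,"gripper":180},{"dx":0,"dy":0,"dz":0,"rx":-0.0087,"ry":-0.0068,"rz":-0.1116,"gripper":180}])

```text
time: 12.02
tool_pos: [0.5044, 0.1684, 0.1622]
ee_rot: [-0.01, 0.771, 0.637, -0.002]
force: [0.3, -1.0, -1.8]
finger_gap: 0.0391
finger_force: 41.6
```

Request:
step_arm(series=[{"dx":0,"dy":0,"dz":0,"rx":-0.0087,"ry":-0.0068,"rz":-0.1116,"gripper":180},{"dx":0,"dy":0,"dz":0,"rx":-0.0087,"ry":-0.0068,"rz":-0.1116,"gripper":180},{"dx":0,"dy":0,"dz":0,"rx":0,"ry":0,"rz":0,"gripper":180},{"dx":15,"dy":2,"dz":2,"rx":0,"ry":0,"rz":0,"gripper":180},{"dx":25,"dy":2,"dz":2,"rx":0,"ry":0,"rz":0,"gripper":180},{"dx":30,"dy":3,"dz":3,"rx":0,"ry":0,"rz":0,"gripper":180},{"dx":30,"dy":3,"dz":3,"rx":0,"ry":0,"rz":0,"gripper":180},{"dx":25,"dy":3,"dz":3,"rx":0,"ry":0,"rz":0,"gripper":180},{"dx":15,"dy":2,"dz":2,"rx":0,"ry":0,"rz":0,"gripper":180},{"dx":0,"dy":0,"dz":0,"rx":0,"ry":0,"rz":0,"gripper":180}])

```text
time: 12.85
tool_pos: [0.5151, 0.3113, 0.146]
ee_rot: [-0.0, 0.697, 0.717, -0.001]
force: [-0.3, -0.4, -0.8]
finger_gap: 0.0392
finger_force: 41.6
```

```bash
python3 - <<'E'
from rv import *
s=grab_frame("scene"); t=grab_frame("top"); go(1.602,(.5145,.345,.050)); print(state()["tool_pos"],state()["finger_gap"],state()["qpos"])
cv2.imwrite("pics/c5.png",np.hstack([crop("",s,320,150,125,140,4),crop("",t,110,190,70,140,4)]))
E
```

```text
rotvec [-0.0011  0.0018 -0.0035] shift mm in final axes [36.   0.5 96.8] q6 2.0838089171473215
[0.51515132 0.3089544  0.14680113] 0.03918531106985345 [ 5.40707365e-01  1.95065704e-01  1.33223123e-01  1.51075540e+00
 -1.01708764e-03  2.08380892e+00]
```

View pics/c5.png

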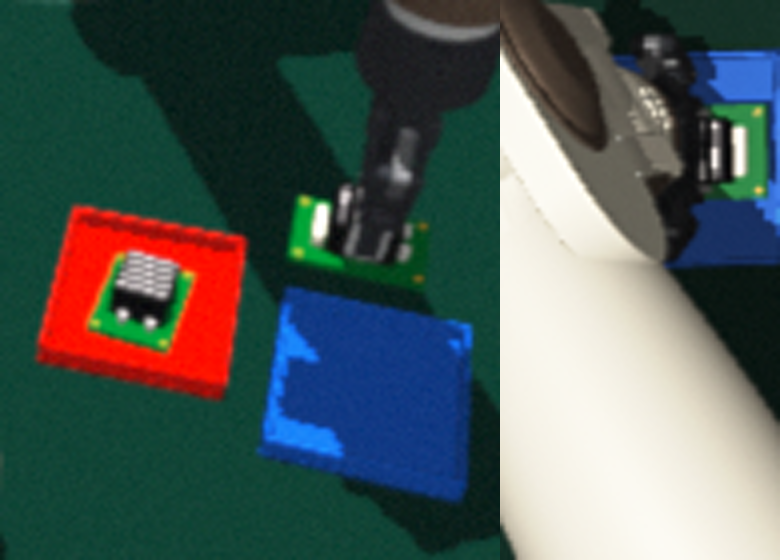

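The module hangs level in the gripper just short of the blue tray. The red tray and failed module haven't moved.

Request:
step_arm(series=[{"dx":10,"dy":0,"dz":0,"rx":0,"ry":0,"rz":0,"gripper":180},{"dx":16,"dy":0,"dz":0,"rx":0,"ry":0,"rz":0,"gripper":180},{"dx":10,"dy":0,"dz":8,"rx":0,"ry":0,"rz":0,"gripper":180},{"dx":0,"dy":0,"dz":16,"rx":0,"ry":0,"rz":0,"gripper":180},{"dx":0,"dy":0,"dz":20,"rx":0,"ry":0,"rz":0,"gripper":180},{"dx":0,"dy":0,"dz":20,"rx":0,"ry":0,"rz":0,"gripper":180},{"dx":0,"dy":0,"dz":18,"rx":0,"ry":0,"rz":0,"gripper":180},{"dx":0,"dy":0,"dz":10,"rx":0,"ry":0,"rz":0,"gripper":180},{"dx":0,"dy":0,"dz":5,"rx":0,"ry":0,"rz":0,"gripper":180},{"dx":0,"dy":0,"dz":0,"rx":0,"ry":0,"rz":0,"gripper":180}])

```text
time: 13.78
tool_pos: [0.5137, 0.3452, 0.049]
ee_rot: [0.0, 0.697, 0.717, -0.001]
force: [0.0, 0.6, -1.6]
finger_gap: 0.039
finger_force: 41.6
```

Request:
step_arm(series=[{"dx":0,"dy":0,"dz":5,"rx":0,"ry":0,"rz":0,"gripper":180},{"dx":0,"dy":0,"dz":6,"rx":0,"ry":0,"rz":0,"gripper":180},{"dx":0,"dy":0,"dz":6,"rx":0,"ry":0,"rz":0,"gripper":180},{"dx":0,"dy":0,"dz":5,"rx":0,"ry":0,"rz":0,"gripper":180},{"dx":0,"dy":0,"dz":4,"rx":0,"ry":0,"rz":0,"gripper":180},{"dx":0,"dy":0,"dz":3,"rx":0,"ry":0,"rz":0,"gripper":180},{"dx":0,"dy":0,"dz":2,"rx":0,"ry":0,"rz":0,"gripper":180},{"dx":0,"dy":0,"dz":0,"rx":0,"ry":0,"rz":0,"gripper":180},{"dx":0,"dy":0,"dz":0,"rx":0,"ry":0,"rz":0,"gripper":180},{"dx":0,"dy":0,"dz":0,"rx":0,"ry":0,"rz":0,"gripper":180}])

```text
time: 14.62
tool_pos: [0.5143, 0.3452, 0.0194]
ee_rot: [0.0, 0.697, 0.717, -0.0]
force: [0.2, -0.1, -1.3]
finger_gap: 0.0396
finger_force: 41.6
```

Not touching yet: about 5 mm to go.

Request:
step_arm(series=[{"dx":0,"dy":0,"dz":1,"rx":0,"ry":0,"rz":0,"gripper":180},{"dx":0,"dy":0,"dz":1,"rx":0,"ry":0,"rz":0,"gripper":180},{"dx":0,"dy":0,"dz":1,"rx":0,"ry":0,"rz":0,"gripper":180},{"dx":0,"dy":0,"dz":1,"rx":0,"ry":0,"rz":0,"gripper":180},{"dx":0,"dy":0,"dz":0.5,"rx":0,"ry":0,"rz":0,"gripper":180},{"dx":0,"dy":0,"dz":0.5,"rx":0,"ry":0,"rz":0,"gripper":180},{"dx":0,"dy":0,"dz":0,"rx":0,"ry":0,"rz":0,"gripper":180},{"dx":0,"dy":0,"dz":0,"rx":0,"ry":0,"rz":0,"gripper":180},{"dx":0,"dy":0,"dz":0,"rx":0,"ry":0,"rz":0,"gripper":180},{"dx":0,"dy":0,"dz":0,"rx":0,"ry":0,"rz":0,"gripper":180}])

```text
time: 15.45
tool_pos: [0.5142, 0.3451, 0.0143]
ee_rot: [0.0, 0.697, 0.717, -0.0]
force: [-1.7, -1.7, 1.6]
finger_gap: 0.0393
finger_force: 41.9
```

Contact made. I'll open and retreat upward.

Request:
step_arm(series=[{"dx":0,"dy":0,"dz":0.3,"rx":0,"ry":0,"rz":0,"gripper":125},{"dx":0,"dy":0,"dz":0,"rx":0,"ry":0,"rz":0,"gripper":100},{"dx":0,"dy":0,"dz":0,"rx":0,"ry":0,"rz":0,"gripper":70},{"dx":0,"dy":0,"dz":0,"rx":0,"ry":0,"rz":0,"gripper":50},{"dx":0,"dy":0,"dz":0,"rx":0,"ry":0,"rz":0,"gripper":50},{"dx":0,"dy":0,"dz":0,"rx":0,"ry":0,"rz":0,"gripper":50},{"dx":0,"dy":0,"dz":-10,"rx":0,"ry":0,"rz":0,"gripper":50},{"dx":0,"dy":0,"dz":-20,"rx":0,"ry":0,"rz":0,"gripper":50},{"dx":0,"dy":0,"dz":-20,"rx":0,"ry":0,"rz":0,"gripper":50},{"dx":0,"dy":0,"dz":-20,"rx":0,"ry":0,"rz":0,"gripper":50}])

```text
time: 16.28
tool_pos: [0.5141, 0.3451, 0.0854]
ee_rot: [0.0, 0.697, 0.717, -0.0]
force: [0.7, 0.5, -0.4]
finger_gap: 0.0685
finger_force: 0.0
```

Request:
step_arm(series=[{"dx":0,"dy":0,"dz":-25,"rx":0,"ry":0,"rz":0,"gripper":50},{"dx":0,"dy":0,"dz":-25,"rx":0,"ry":0,"rz":0,"gripper":50},{"dx":0,"dy":0,"dz":-25,"rx":0,"ry":0,"rz":0,"gripper":50},{"dx":0,"dy":20,"dz":-20,"rx":0,"ry":0,"rz":0,"gripper":50},{"dx":0,"dy":-25,"dz":0,"rx":0,"ry":0,"rz":0,"gripper":50},{"dx":0,"dy":-30,"dz":0,"rx":0,"ry":0,"rz":0,"gripper":50},{"dx":0,"dy":-30,"dz":0,"rx":0,"ry":0,"rz":0,"gripper":50},{"dx":0,"dy":-30,"dz":0,"rx":0,"ry":0,"rz":0,"gripper":50},{"dx":0,"dy":0,"dz":0,"rx":0,"ry":0,"rz":0,"gripper":50},{"dx":0,"dy":0,"dz":0,"rx":0,"ry":0,"rz":0,"gripper":50}])

```text
time: 17.12
tool_pos: [0.4183, 0.3427, 0.1803]
ee_rot: [0.0, 0.696, 0.718, 0.0]
force: [0.8, -0.4, 1.0]
finger_gap: 0.0685
finger_force: 0.0
```

```bash
python3 - <<'E'
from h import *
s=grab_frame("scene"); print(state()["force"],state()["tool_pos"])
cv2.imwrite("pics/c6.png",crop("",s,165,140,280,150,2.8))
E
```

```text
[0.91876564 0.28022617 0.20726028] [0.41917751 0.34273691 0.17998493]
```

View pics/c6.png

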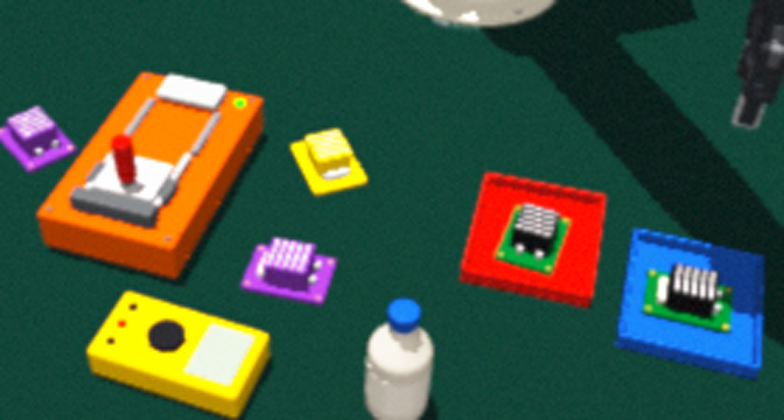

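The module lies flat in the blue tray at about (690,290), the jaw is fully open against the end block at (115,180), and everything else is in place.

```bash
python3 -c "
from bench import *
print(finish_job())"
```

```text
the job is handed in; nothing more can be done
None
```

I pushed the sliding jaw fully open, eased the module out and set it down flat in the blue tray, turned about 90° because of the last joint's range. The job was handed in at about 17 s of the 51 s allowed, and its result was not shown.

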